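# Return ultrasonic test blocks to their nests

## Task

Put the four flat steel test blocks (long bar, short bar, square, disc) away, each lying flat inside the black nest whose recess has its shape and size. Start the pile with the long bar on top: lift it straight up and clear without dragging the two blocks beneath it. Set every block down gently, do not drop it, and leave the stepped block and the round probe where they stand.

Things in the scene. Friction and masses are not known exactly. Their poses are not given: they have to be found in the camera images.
- long_bar: Long flat steel test bar, plain rectangular, 30 mm (its x) by 120 mm (its y) by 18 mm thick, about 0.5 kg. At the start it is the top of a pile: it lies level across short_bar and square_block, bridging the gap of about 31 mm between them, its underside 21 mm above the table. Origin: centre of the underside; z up.
- short_bar: Short flat steel test bar, 80 mm (its x) by 30 mm (its y) by 18 mm thick, about 0.35 kg. At the start it lies under one half of long_bar, crossing it, on a thin black rubber mat (3 mm thick, 100 x 150 mm, fixed), both its ends showing. Origin: centre of the underside; z up.
- square_block: Flat square steel test block, 60 x 60 mm (sides along its x and y), 18 mm thick, about 0.5 kg. At the start it lies on the same 3 mm mat under the other half of long_bar, two of its sides showing. Origin: centre of the underside; z up.
- disc: Flat round steel test disc, 56 mm diameter, 18 mm thick, about 0.35 kg, lying alone on the bare table. Origin: centre of the underside; z up.
- long_nest: Fixed black plastic nest with a dark grey floor: floor 4 mm above the table, rim 5 mm wide whose top is 9 mm above the table (5 mm above the floor). Rectangular recess 46 mm (its x) by 136 mm (its y) for the long bar: 8 mm to spare on every side. Origin: centre of the underside (on the table); z up.
- short_nest: Fixed black plastic nest with a dark grey floor: floor 4 mm above the table, rim 5 mm wide whose top is 9 mm above the table (5 mm above the floor). Rectangular recess 46 mm (its x) by 96 mm (its y) for the short bar, whose long side (the bar's x) goes along the nest's y: 8 mm to spare on every side. Origin: centre of the underside (on the table); z up.
- square_nest: Fixed black plastic nest with a dark grey floor: floor 4 mm above the table, rim 5 mm wide whose top is 9 mm above the table (5 mm above the floor). Square recess 76 x 76 mm (sides along its x and y) for the square block: 8 mm to spare on every side. Origin: centre of the underside (on the table); z up.
- round_nest: Fixed black plastic nest with a dark grey floor: floor 4 mm above the table, rim 5 mm wide whose top is 9 mm above the table (5 mm above the floor). Round recess 74 mm in diameter for the disc: 9 mm to spare all round. Origin: centre of the underside (on the table); z up.
- step_block: Loose steel step block, to be left alone: a staircase of four steps, 30 mm (its x) by 96 mm (its y), 10 mm high at its -y end rising by 8 mm a step to 34 mm at its +y end. Origin: centre of the underside; z up.
- probe: Loose round upright ultrasonic probe, to be left alone: steel body 33 mm diameter, 30 mm high, with a black collar and a small brass connector, 47 mm high in all. Origin: centre of the underside; z up.
Things that resemble listed ones, but are neither listed nor needed, are in the scene too. Leave any blue or purple look-alike of the short_bar alone.

How it is judged:
By the outcome, as a careful person would: the job done as asked, in the order asked, and still so for the second after the job is handed in, with the robot touching nothing.
It also fails if it takes over 120 s, if anything falls off the work surface, if the arm or the gripper's body presses on something with over 40 N, if the wrist force passes 120 N, or if a joint passes its speed limit or range.

## Robot

A 6-joint arm with a two-finger parallel gripper is mounted at the origin on the work surface. World frame = base frame: x ahead of the robot, y to its left, z up, the work surface at z = 0. Lengths are in m, angles in rad, forces in N, time in s.
With the tool pointing down it reaches from about 0.375 to 0.9 m from the base axis. Payload 3.1 kg.
Tool frame: the origin (TCP) lies between the finger pads; the fingertips stand manip.finger_overhang ahead of it and the grasp point (between the pads) lies 5 mm behind it (manip.finger_overhang is the distance from the TCP to the fingertips, in m); z points along the fingers, y is the line along which they close (so a half turn about z gives the same grasp; the last joint's range is limited). The gripper opens to 85 mm and grips with 20 to 120 N. Pads are 22 mm wide; open, the fingers measure 114 mm over their backs; the gripper's body (76 mm by 85 mm) begins 54 mm behind the grasp point. The pads swing forward as they close: fully open they stand 13 mm farther back than shut.
Start: joints at [-1.286, 0.527, 1.433, -0, 1.181, -0.178], TCP at [0.28, -0.559, 0.245] pointing down, gripper open.
Joint ranges: [-3.08, 3.08], [-0.75, 2.2], [0.22, 2.44], [-1.43, 4.57], [0, 2.65], [-2.85, 2.85]. Speed limits (rad/s): [2.79, 2.79, 3.14, 3.14, 3.14, 3.14].

## Interface

Orientations are given as a unit quaternion [x, y, z, w].
In Python, from station import manip gives the robot as it stands.
- The arm moves only by the tool drive_tool, never from a script. Its argument "plan" is a list of rows, each a list of 7 numbers: the shift along the tool's x, y, z in m, then the turn, a rotation vector about the tool's x, y, z in degrees, then the opening, from -1 (shut) to 1 (fully open). In form: [[x, y, z, wx, wy, wz, gripper], ...]. A call has 1 to 10 rows; each row shifts and turns the commanded pose from where the row before left it, along the tool's axes as they then stand; what a row does not reach is not made up. A row lasts 1/10 s, in which the tool goes at most 50 mm and 8.59 degrees, less where a joint would pass 70% of its speed; a pose out of reach is approached as far as the arm can. A call is refused whole if a number of a shift passes 0.05 or a number of a turn 8.59, either way. A call with a gripper value outside its range is refused whole. The fingers move at their own pace and stop on an object; "newtons" is the grip in N (left out, the last holds). Time passes only in rows, so rows that do not move let the fingers close. It gives the time, the measured TCP pose, the force, the opening and the grip force at its end, in the units of the state.
- manip.sense(): the state, without advancing time (a new reading comes with each control period).
- manip.snapshot(name): name is "scene" or "top"; returns a dict with "image" (400x640x3 uint8, red, green, blue), "z_map" (400x640 float32, m along the optical axis (not along the pixel's ray), 0 where there is no reading), "fov_y" (degrees; the focal length in pixels is half the picture's height over the tangent of half this angle, whatever the lens; pixels are square), "cx", "cy" (the principal point, pixels), "extrinsics" (4x4, takes a point from camera to world coordinates). Camera axes: x right, y up, looking along -z (the intrinsics and any distortion apply to the point x, -y, -z); pixel columns grow to the right and rows downward; lengths in m; the calibration is good to about 2 mm. A picture is of the moment at which its call begins.
- manip.sign_off(): hands the job in; it is judged then, once.
The state is a dict: "t": time; "q": joint angles; "qd": joint speeds; "tau": joint torques, N m; "tcp_pos": TCP position; "tool_rot": TCP orientation; "force": force on the tool from outside, world axes, zero at the start; "ft_torque": the same for the moment, N m; "finger_gap": opening from 0.0 (shut) to 1.0 (fully open); "gripper_force": force on a finger pad.
Only numpy, scipy, OpenCV 4.12 (cv2) and the standard library are available. Lean on these libraries where they do the work, as an engineer would, in place of code of your own. Each camera call takes 0.05 s, during which the arm holds its last target. There are 200 camera calls.

## Working session

There is one attempt and no reset: what is moved stays moved. The work goes in short steps, Python scripts to look and compute and a tool call to move; the robot and the scene stay as the last step left them, time stands still between calls to the robot, and variables do not carry over. Pictures are saved under pics/ and viewed, at most 14 in all, crops included, and the job is handed in when it is done.

Besides the shell and the picture viewer there is one more tool, called after "Emit:" as name([rows], argument=value, ...), one row to a line, values as JSON. drive_tool: Moves the arm, as the interface text tells. Its arguments: {"type":"object","properties":{"plan":{"type":"array"},"newtons":{"type":"number"}},"required":["plan"]}

```bash
ls; mkdir -p pics
python3 - <<'E'
from station import manip
import cv2,numpy as np,pickle
print(manip.finger_overhang); s=manip.sense(); print(s)
for n in("scene","top"):
    d=manip.snapshot(n); pickle.dump(d,open(n+"0.pkl","wb"))
    cv2.imwrite(f"pics/{n}0.png",d["image"][:,:,::-1]); print(n,d["fov_y"],d["cx"],d["cy"],d["extrinsics"].round(4).tolist(),[k for k in d], (d["z_map"]>0).mean())
E
```

```text
pics
0.014
{'t': 0.0, 'q': array([-1.28549893e+00,  5.28461789e-01,  1.43390041e+00, -9.93822692e-06,
        1.18143977e+00, -1.78484496e-01]), 'qd': array([-0.00010953, -0.00013754, -0.00093828,  0.00122708,  0.0003701 ,
        0.00059179]), 'tau': array([ 7.87506106e-04, -4.42337251e+01, -1.78028387e+01, -1.66555537e-04,
        8.48450029e-03, -5.09060399e-06]), 'tcp_pos': array([ 0.279417  , -0.55828389,  0.2443369 ]), 'tool_rot': array([ 9.73232532e-01,  2.29819968e-01, -6.35565075e-05, -1.10284014e-03]), 'force': array([ 0.00614945, -0.3144894 , -0.31726218]), 'ft_torque': array([-0.0101978 , -0.01611228, -0.00095764]), 'gripper_force': 0.0, 'finger_gap': 1.0005804359576218}
scene 52.299368779656305 319.5102340513533 197.5246834364357 [[0.6839, -0.3938, 0.6142, 1.2189], [0.7293, 0.3481, -0.5889, -0.642], [0.0181, 0.8507, 0.5253, 0.6096], [0.0, 0.0, 0.0, 1.0]] ['image', 'z_map', 'fov_y', 'cx', 'cy', 'extrinsics'] 0.99080859375
top 46.485958576217634 317.20406161776936 202.4319908347406 [[-0.0104, 0.9976, -0.0684, 0.4843], [-0.9999, -0.0109, -0.0068, -0.0023], [-0.0075, 0.0683, 0.9976, 1.3224], [0.0, 0.0, 0.0, 1.0]] ['image', 'z_map', 'fov_y', 'cx', 'cy', 'extrinsics'] 0.99597265625
```

View pics/scene0.png

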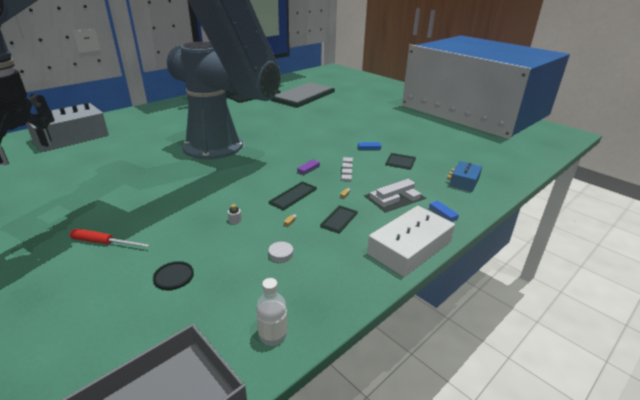

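View pics/top0.png

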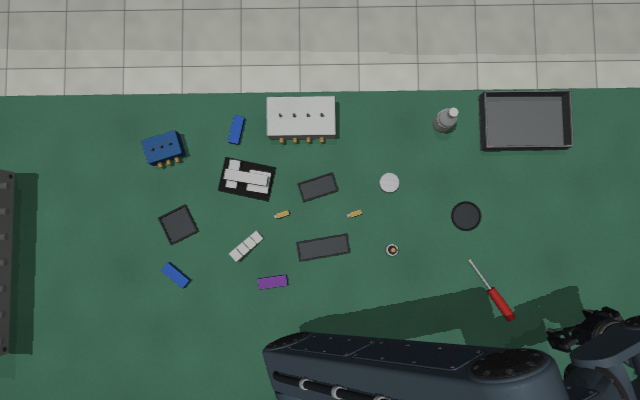

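The top view shows these pixels:
- **Pile:** (247,179)
- **Disc:** (389,183)
- **Nests:** short (318,187), long (323,247), square (179,224), round (466,216)
- **Leave alone:** step block (246,246), probe (392,250)

Possible mix-ups:
- **Short bar:** the blue bars at (236,129) and (176,275), the purple one at (272,282), and the step block at (246,246). I choose the white bar in the pile.
- **Disc:** the probe at (392,250) and the bottle cap at (453,112). I choose (389,183).
- **Nests:** the grey tray at (525,122) is not one.

Next is a close crop and the measurement.

```bash
cat > h.py <<'E'
import cv2,numpy as np,pickle
from station import manip
def K(d): return 200/np.tan(np.radians(d["fov_y"]/2))
def rays(d,px):
    px=np.atleast_2d(np.asarray(px,float)); f=K(d); E=d["extrinsics"]
    c=np.c_[(px[:,0]-d["cx"])/f,-(px[:,1]-d["cy"])/f,-np.ones(len(px))]
    return E[:3,3],c@E[:3,:3].T
def plane(d,px,z):
    o,r=rays(d,px); return o+r*((z-o[2])/r[:,2])[:,None]
def proj(d,P):
    E=d["extrinsics"]; c=(np.atleast_2d(P)-E[:3,3])@E[:3,:3]; f=K(d)
    return np.c_[d["cx"]+f*c[:,0]/-c[:,2],d["cy"]-f*c[:,1]/-c[:,2]]
def tri(d1,p1,d2,p2):
    o1,r1=rays(d1,p1);o2,r2=rays(d2,p2);r1=r1[0];r2=r2[0]
    t=np.linalg.lstsq(np.c_[r1,-r2],o2-o1,rcond=None)[0]
    a,b=o1+t[0]*r1,o2+t[1]*r2; return (a+b)/2,np.linalg.norm(a-b)
def snap(n,name):
    d=manip.snapshot(n); pickle.dump(d,open(name+".pkl","wb")); return d
def crop(d,u,v,w,h,k): return cv2.resize(d["image"][v:v+h,u:u+w,::-1],None,fx=k,fy=k,interpolation=cv2.INTER_CUBIC)
def blob(d,seed,mask):
    n,l=cv2.connectedComponents(mask.astype(np.uint8)); 
    u,v=seed; w=l[v-4:v+5,u-4:u+5]; w=w[w>0]; m=l==np.bincount(w).argmax()
    c=max(cv2.findContours(m.astype(np.uint8),0,cv2.CHAIN_APPROX_NONE)[0],key=cv2.contourArea); return m,c[:,0].astype(float)
def rect(P): return cv2.minAreaRect((P[:,:2]*1000).astype(np.float32))
E
python3 - <<'E'
from h import *
T=pickle.load(open("top0.pkl","rb"));S=pickle.load(open("scene0.pkl","rb"))
a=crop(T,210,150,75,58,8);b=crop(S,360,165,75,50,8)
cv2.imwrite("pics/pile.png",np.vstack([a,b])[:860:,:][:864]) if 0 else cv2.imwrite("pics/pile.png",cv2.resize(np.vstack([a,b]),None,fx=.69,fy=.69,interpolation=cv2.INTER_AREA))
def dark(d):
    return d["image"].max(2)<75
seeds=dict(short=((318,187),(339,219)),long=((323,247),(293,195)),square=((179,224),(401,160)),round=((466,216),(174,275)))
for n,(t,s) in seeds.items():
    mt,ct=blob(T,t,dark(T));ms,cs=blob(S,s,dark(S))
    pt=plane(T,ct,.009);ps=plane(S,cs,.009)
    rt,rs=rect(pt),rect(ps)
    # centre triangulation from hull centroids
    def cen(c):
        m=cv2.moments(cv2.convexHull(c.astype(np.float32)));return [m['m10']/m['m00'],m['m01']/m['m00']]
    X,e=tri(T,cen(ct),S,cen(cs))
    print(n,mt.sum(),ms.sum(),np.round(rt[0],1),np.round(rt[1],1),round(rt[2],1),'|',np.round(rs[0],1),np.round(rs[1],1),round(rs[2],1),'tri',X.round(4),round(e,4))
def light(d):
    i=d["image"].astype(int);return (i.min(2)>110)&(i.max(2)-i.min(2)<40)
for n,t,s,z in(("disc",(389,183),(281,252),.018),):
    mt,ct=blob(T,t,light(T));ms,cs=blob(S,s,light(S)); pt=plane(T,ct,z);ps=plane(S,cs,z)
    print(n,mt.sum(),rect(pt),rect(ps),tri(T,ct.mean(0),S,cs.mean(0)))
# z_map check
for n,u,v in(("disc",389,183),("bar",247,179),("table",350,150),("lnfloor",323,247)):
    z=T["z_map"][v,u];o,r=rays(T,[u,v]);print(n,(o+r*z).round(4))
E
```

```text
Traceback (most recent call last):
  File "h.py", line 22, in blob
    u,v=seed; w=l[v-4:v+5,u-4:u+5]; w=w[w>0]; m=l==np.bincount(w).argmax()
                                                   ~~~~~~~~~~~~~~~~~~~~~^^
ValueError: attempt to get argmax of an empty sequence
```

View pics/pile.png

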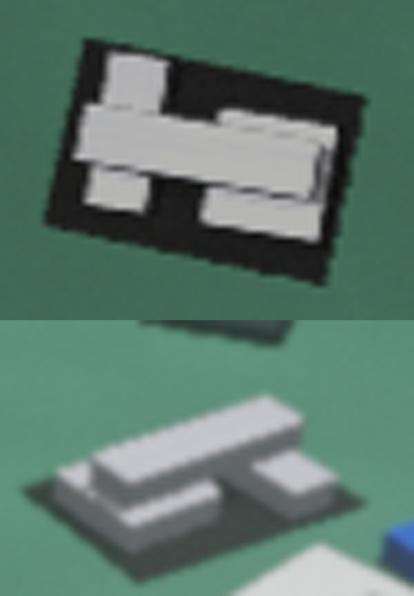

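The crop confirms it. The long bar lies across the white short bar (left, crop 125,130) and the square (right, crop 265,175), all on the black mat. Next I fix the dark mask and measure.

```bash
cat > m.py <<'E'
from h import *
T=pickle.load(open("top0.pkl","rb"));S=pickle.load(open("scene0.pkl","rb"))
print(T["image"][247,323],T["image"][247,345],S["image"][195,293],S["image"][219,339],S["image"][219,365],T["image"][150,350])
def dark(d):
    i=d["image"].astype(int);return (i[:,:,1]-i[:,:,0]<22)&(i.max(2)<125)&(abs(i[:,:,2]-i[:,:,0])<25)
def light(d):
    i=d["image"].astype(int);return (i.min(2)>110)&(i.max(2)-i.min(2)<40)
def cen(c):
    m=cv2.moments(cv2.convexHull(c.astype(np.float32)));return [m['m10']/m['m00'],m['m01']/m['m00']]
def rep(n,t,s,z,mask):
    try:
        mt,ct=blob(T,t,mask(T));ms,cs=blob(S,s,mask(S))
        rt,rs=rect(plane(T,ct,z)),rect(plane(S,cs,z)); X,e=tri(T,cen(ct),S,cen(cs))
        f=lambda r:(np.round(r[0],1).tolist(),np.round(r[1],1).tolist(),round(r[2],1))
        print(n,mt.sum(),ms.sum(),f(rt),f(rs),'tri',X.round(4),round(e,4))
    except Exception as x: print(n,x)
if __name__=="__main__":
    for n,t,s in(("short",(318,187),(339,219)),("long",(323,247),(293,195)),("square",(179,224),(401,160)),("round",(466,216),(174,275))): rep(n,t,s,.009,dark)
    rep("disc",(389,183),(281,250),.018,light)
    for n,u,v in(("disc",389,183),("bar",247,179),("table",350,150),("lnfloor",323,247),("sq",262,188),("sh",233,167)):
        z=T["z_map"][v,u];o,r=rays(T,[u,v]);print(n,(o+r*z).round(4))
    # long bar: depth-separated top face, both views
    for d,t,nm in((T,(247,179),"T"),(S,(395,190),"S")):
        v,u=np.mgrid[:400,:640];o,r=rays(d,np.c_[u.ravel(),v.ravel()]);W=(o+r*d["z_map"].ravel()[:,None]);h=W[:,2].reshape(400,640)
        for lab,lo,hi,sd in(("long",.031,.047,t),("low",.014,.027,None)):
            m=(h>lo)&(h<hi)
            if sd: 
                mm,c=blob(d,sd,m);R=rect(plane(d,c,.039));print(nm,lab,R,np.median(h[mm]))
                # corner triangulation later
            else:
                box=np.zeros_like(m); a,b=t; box[b-28:b+28,a-38:a+38]=1
                n,l,st,ce=cv2.connectedComponentsWithStats((m&box).astype(np.uint8))
                for k in range(1,n):
                    if st[k,4]>15: 
                        P=W[(l==k).ravel()];print(nm,lab,st[k],rect(P),P[:,2].mean().round(4))
E
python3 m.py
```

```text
[72 74 76] [70 71 75] [63 76 76] [66 78 79] [ 94 143 123] [ 65 105  87]
short 752 517 ([618.6, 5.5], [57.6, 105.0], 17.9) ([625.8, -2.0], [55.2, 109.5], 16.9) tri [0.619  0.0049 0.001 ] 0.0015
long 1048 537 ([448.3, -7.7], [57.0, 145.6], 9.1) ([455.9, -14.8], [56.1, 148.0], 8.8) tri [ 4.471e-01 -8.700e-03  3.000e-04] 0.0034
square 976 299 ([516.8, 400.6], [87.9, 89.2], 26.2) ([524.7, 390.5], [81.1, 89.7], 26.3) tri [0.5169 0.403  0.0012] 0.0002
round 697 854 ([532.2, -411.0], [80.7, 80.4], 43.8) ([538.2, -416.8], [79.1, 85.6], 61.7) tri [ 0.5322 -0.4141  0.0017] 0.0019
disc 303 350 ([629.1, -194.6], [53.5, 50.9], 89.3) ([631.0, -198.8], [57.8, 57.9], 48.2) tri [ 0.6287 -0.1963  0.0147] 0.001
disc [[ 0.6264 -0.1961  0.0163]]
bar [[0.6399 0.2012 0.0354]]
table [[ 0.7249 -0.089  -0.0022]]
lnfloor [[ 0.4486 -0.0083  0.0071]]
sq [[0.6157 0.1611 0.0222]]
sh [[0.6765 0.2435 0.0185]]
T long ((645.2344360351562, 203.90188598632812), (120.64323425292969, 30.265213012695312), 79.87481689453125) 0.03863939942057626
T low [229 159  12  12 108] ((683.5055541992188, 239.08941650390625), (30.439754486083984, 27.64932632446289), 80.6607437133789) 0.0206
T low [247 170  24  24 239] ((634.9119262695312, 170.73069763183594), (59.729942321777344, 59.715511322021484), 79.38418579101562) 0.0207
T low [226 180  12   9  81] ((628.609130859375, 248.0262451171875), (30.808731079101562, 20.09935760498047), 82.10942840576172) 0.0205
S long ((652.3001708984375, 196.6051483154297), (126.52802276611328, 39.10116958618164), 79.34297943115234) 0.03772658728794698
S low [370 187  51  17 287] ((652.8380126953125, 198.12228393554688), (134.71163940429688, 65.12052154541016), 68.64862060546875) 0.0201
```

```bash
cat > g.py <<'E'
# usage: g.py x y z closing_yaw_deg  -> shift along the tool's axes (mm), then turn vector (deg)
import sys,numpy as np
from scipy.spatial.transform import Rotation as R
from station import manip
s=manip.sense();r=R.from_quat(s["tool_rot"]);p=np.array(s["tcp_pos"])
y=r.as_matrix()[:,1];yaw=np.degrees(np.arctan2(y[1],y[0]))
print("t",round(s["t"],2),"tcp",(p*1000).round(1),"yaw",yaw.round(1),"F",np.round(s["force"],1),"gap",round(s["finger_gap"]*85,1),"gf",round(s["gripper_force"],1),"q6",np.degrees(s["q"][5]).round(1))
if len(sys.argv)>4:
    x,yy,z,w=map(float,sys.argv[1:5]); w=yaw+(w-yaw+90)%180-90
    c,sn=np.cos(np.radians(w)),np.sin(np.radians(w))
    G=R.from_matrix(np.array([[-sn,c,0],[c,sn,0],[0,0,-1]]).T)
    print("shift",(r.inv().apply(np.array([x,yy,z])/1000-p)*1000).round(1),"turn",np.degrees((r.inv()*G).as_rotvec()).round(2))
E
python3 g.py 645 204 150 -10.1
```

```text
t 0.1 tcp [ 279.4 -558.3  244.4] yaw -63.4 F [ 0.  -1.2 -0.6] gap 84.9 gf 0.0 q6 -10.2
shift [ 668.  -518.1   95.7] turn [ -0.1   -0.07 -53.33]
```

Emit:
drive_tool([
  [0.0334,-0.0259,0,0,0,0,0.4],
  [0.0334,-0.0259,0,0,0,0,0.4],
  [0.0334,-0.0259,0,0,0,0,0.4],
  [0.0334,-0.0259,0,0,0,0,0.4],
  [0.0334,-0.0259,0,0,0,0,0.4],
  [0.0334,-0.0259,0,0,0,0,0.4],
  [0.0334,-0.0259,0,0,0,0,0.4],
  [0.0334,-0.0259,0,0,0,0,0.4],
  [0.0334,-0.0259,0,0,0,0,0.4],
  [0.0334,-0.0259,0,0,0,0,0.4],
], newtons=50)

```text
t: 1.1
tcp_pos: [0.4627, -0.1761, 0.2451]
tool_rot: [0.973, 0.23, -0.0, -0.0]
force: [1.0, -0.7, -0.2]
finger_gap: 0.698
gripper_force: 0.0
```

Emit:
drive_tool([
  [0.0334,-0.0259,0,0,0,0,0.4],
  [0.0334,-0.0259,0,0,0,0,0.4],
  [0.0334,-0.0259,0,0,0,0,0.4],
  [0.0334,-0.0259,0,0,0,0,0.4],
  [0.0334,-0.0259,0,0,0,0,0.4],
  [0.0334,-0.0259,0,0,0,0,0.4],
  [0.0334,-0.0259,0,0,0,0,0.4],
  [0.0334,-0.0259,0,0,0,0,0.4],
  [0.0334,-0.0259,0,0,0,0,0.4],
  [0.0334,-0.0259,0,0,0,0,0.4],
])

```text
t: 2.1
tcp_pos: [0.6454, 0.2049, 0.2447]
tool_rot: [0.973, 0.23, -0.001, 0.0]
force: [0.2, -0.3, 0.4]
finger_gap: 0.703
gripper_force: 0.0
```

Emit:
drive_tool([
  [0,0,0.0136,0,0,-7.62,0.4],
  [0,0,0.0136,0,0,-7.62,0.4],
  [0,0,0.0136,0,0,-7.62,0.4],
  [0,0,0.0136,0,0,-7.62,0.4],
  [0,0,0.0136,0,0,-7.62,0.4],
  [0,0,0.0136,0,0,-7.62,0.4],
  [0,0,0.0136,0,0,-7.62,0.4],
  [0,0,0,0,0,0,0.4],
  [0,0,0,0,0,0,0.4],
])

```text
t: 3.0
tcp_pos: [0.6451, 0.2031, 0.1497]
tool_rot: [0.767, 0.641, -0.0, -0.0]
force: [-0.2, -0.4, -0.0]
finger_gap: 0.701
gripper_force: 0.0
```

```bash
python3 g.py 645.5 203.5 43 -10.1
```

```text
t 3.0 tcp [645.1 203.1 149.7] yaw -10.2 F [-0.2 -0.4 -0. ] gap 59.6 gf 0.0 q6 18.3
shift [  0.5   0.5 106.7] turn [-0.06  0.02 -0.15]
```

Emit:
drive_tool([
  [0.0005,0.0005,0.02,0,0,0,0.2],
  [0,0,0.02,0,0,0,0],
  [0,0,0.02,0,0,0,0],
  [0,0,0.015,0,0,0,0],
  [0,0,0.015,0,0,0,0],
  [0,0,0.01,0,0,0,0],
  [0,0,0.0067,0,0,0,0],
  [0,0,0,0,0,0,0],
  [0,0,0,0,0,0,0],
])

```text
t: 3.9
tcp_pos: [0.6463, 0.2036, 0.0438]
tool_rot: [0.767, 0.642, 0.0, 0.0]
force: [0.1, 0.1, 0.7]
finger_gap: 0.498
gripper_force: 0.0
```

```bash
python3 g.py 645.5 203.5 43 -10.1; python3 -c "
from h import *
d=snap('scene','s1');cv2.imwrite('pics/s1.png',crop(d,350,130,90,75,7))"
```

```text
t 3.9 tcp [646.3 203.6  43.8] yaw -10.1 F [0.1 0.1 0.7] gap 42.3 gf 0.0 q6 18.2
shift [-0.3 -0.8  0.8] turn [ 0.05 -0.02  0.  ]
```

View pics/s1.png

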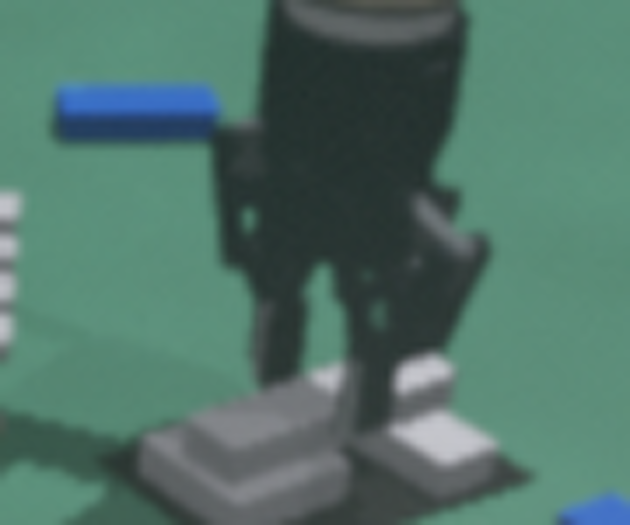

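The fingers straddle the long bar (near tip at crop 375,430, far tip at 275,380), clear of the blocks below. Now I close and lift.

Emit:
drive_tool([
  [0,-0.0005,0.0008,0,0,0,0],
  [0,0,0,0,0,0,-0.15],
  [0,0,0,0,0,0,-0.22],
  [0,0,0,0,0,0,-0.28],
  [0,0,0,0,0,0,-0.34],
  [0,0,0,0,0,0,-0.6],
  [0,0,0,0,0,0,-0.6],
  [0,0,0,0,0,0,-0.6],
], newtons=60)

```text
t: 4.75
tcp_pos: [0.6466, 0.2036, 0.0436]
tool_rot: [0.767, 0.642, 0.001, 0.001]
force: [1.5, -0.6, 5.2]
finger_gap: 0.327
gripper_force: 59.9
```

Emit:
drive_tool([
  [0,0,-0.003,0,0,0,-0.6],
  [0,0,-0.006,0,0,0,-0.6],
  [0,0,-0.01,0,0,0,-0.6],
  [0,0,-0.02,0,0,0,-0.6],
  [0,0,-0.02,0,0,0,-0.6],
  [0,0,-0.02,0,0,0,-0.6],
  [0,0,-0.02,0,0,0,-0.6],
  [0,0,0,0,0,0,-0.6],
])

```text
t: 5.55
tcp_pos: [0.647, 0.2041, 0.1449]
tool_rot: [0.766, 0.642, 0.003, 0.001]
force: [0.9, 1.2, -3.1]
finger_gap: 0.329
gripper_force: 59.8
```

```bash
python3 g.py 448.3 -8 142 9.1; python3 -c "
from h import *
d=snap('scene','s2');cv2.imwrite('pics/s2.png',crop(d,350,110,90,95,6))"
```

```text
t 5.55 tcp [647.  204.1 144.9] yaw -10.1 F [ 0.9  1.2 -3.1] gap 28.0 gf 59.8 q6 18.2
shift [-243.6 -158.6    1.6] turn [  0.33  -0.06 -19.18]
```

View pics/s2.png

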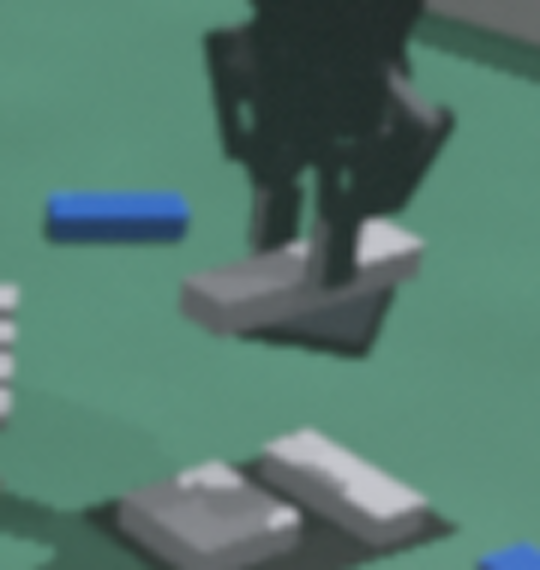

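The long bar is up, level and clear. The square (crop 210,515) and the short bar (crop 345,480) are still on the mat.

Emit:
drive_tool([
  [-0.0348,-0.02266,0,0,0,0,-0.6],
  [-0.0348,-0.02266,0,0,0,0,-0.6],
  [-0.0348,-0.02266,0,0,0,0,-0.6],
  [-0.0348,-0.02266,0,0,0,0,-0.6],
  [-0.0348,-0.02266,0,0,0,0,-0.6],
  [-0.0348,-0.02266,0,0,0,0,-0.6],
  [-0.0348,-0.02266,0,0,0,0,-0.6],
  [0,0,0,0.33,-0.06,-6.4,-0.6],
  [0,0,0,0,0,-6.4,-0.6],
  [0,0,0,0,0,-6.4,-0.6],
])

```text
t: 6.6
tcp_pos: [0.4457, -0.0087, 0.1409]
tool_rot: [0.647, 0.762, -0.002, -0.003]
force: [-0.3, 0.1, -4.7]
finger_gap: 0.325
gripper_force: 60.2
```

Emit:
drive_tool([
  [0,0,0.02,0,0,0,-0.6],
  [0,0,0.02,0,0,0,-0.6],
  [0,0,0.02,0,0,0,-0.6],
  [0,0,0.02,0,0,0,-0.6],
  [0,0,0,0,0,0,-0.6],
  [0,0,0,0,0,0,-0.6],
])

```text
t: 7.2
tcp_pos: [0.4455, -0.0083, 0.0611]
tool_rot: [0.649, 0.761, -0.002, -0.003]
force: [0.2, -0.7, -3.9]
finger_gap: 0.327
gripper_force: 60.6
```

```bash
python3 g.py 448 -8 30 9.1
python3 - <<'E'
from h import *
a=snap('scene','s3');b=snap('top','t3')
x=crop(a,245,150,90,75,6);y=crop(b,280,215,90,75,6)
cv2.imwrite('pics/s3.png',cv2.resize(np.hstack([x,y]),(800,333)))
E
```

```text
t 7.2 tcp [445.5  -8.3  61.1] yaw 9.1 F [ 0.2 -0.7 -3.9] gap 27.8 gf 60.6 q6 -24.3
shift [-0.2  2.7 31.1] turn [-0.45 -0.09  0.01]
```

View pics/s3.png

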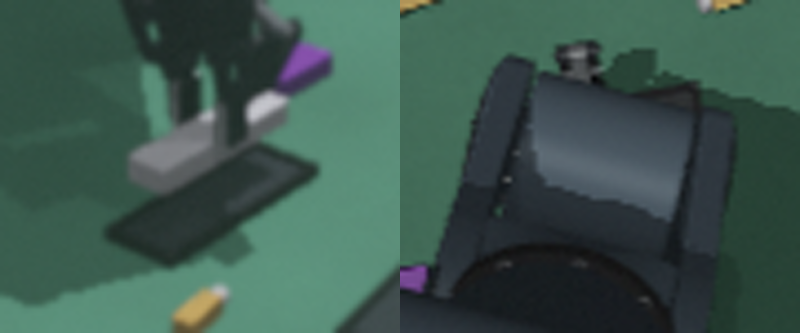

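The held bar hangs parallel to and right above the long nest in the scene view (bar at 205,145, nest at 215,205). The top view is blocked by the arm.

Emit:
drive_tool([
  [-0.0002,0.0027,0.01,-0.45,-0.09,0,-0.6],
  [0,0,0.012,0,0,0,-0.6],
  [0,0,0.008,0,0,0,-0.6],
  [0,0,0,0,0,0,-0.6],
  [0,0,0.001,0,0,0,-0.6],
  [0,0,0.001,0,0,0,-0.6],
  [0,0,0.001,0,0,0,-0.6],
  [0,0,0,0,0,0,-0.6],
])

```text
t: 8.1
tcp_pos: [0.4489, -0.0082, 0.0287]
tool_rot: [0.649, 0.761, 0.001, 0.001]
force: [-0.0, -0.4, -4.5]
finger_gap: 0.329
gripper_force: 60.6
```

```bash
python3 g.py 448 -8 26.6 9.1
python3 - <<'E'
from h import *
a=snap('scene','s4')
cv2.imwrite('pics/s4.png',crop(a,255,160,75,55,8))
E
```

```text
t 8.1 tcp [448.9  -8.2  28.7] yaw 9.1 F [-0.  -0.4 -4.5] gap 28.0 gf 60.6 q6 -24.5
shift [ 0.4 -0.8  2.1] turn [0.13 0.06 0.02]
```

View pics/s4.png

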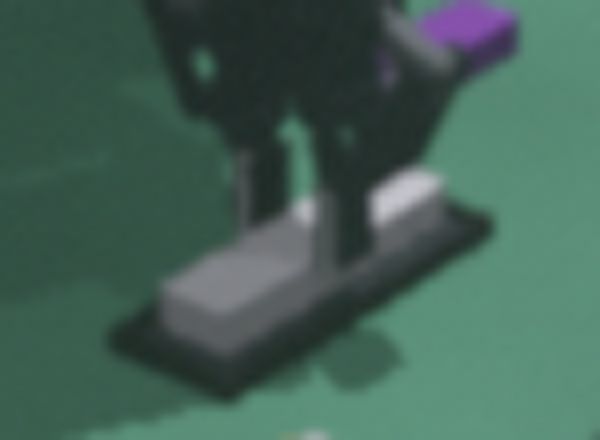

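The bar is inside the recess outline and 1–2 mm off the floor. I ease it down.

Emit:
drive_tool([
  [0,0,0.0007,0,0,0,-0.6],
  [0,0,0.0007,0,0,0,-0.6],
  [0,0,0.0007,0,0,0,-0.6],
  [0,0,0,0,0,0,-0.6],
])

```text
t: 8.55
tcp_pos: [0.4488, -0.0082, 0.0266]
tool_rot: [0.649, 0.761, 0.0, 0.001]
force: [0.3, -1.0, -2.6]
finger_gap: 0.329
gripper_force: 60.8
```

Emit:
drive_tool([
  [0,0,0.0005,0,0,0,-0.6],
  [0,0,0.0005,0,0,0,-0.6],
  [0,0,0,0,0,0,-0.6],
])

```text
t: 8.85
tcp_pos: [0.4488, -0.0082, 0.0265]
tool_rot: [0.649, 0.761, 0.001, 0.001]
force: [-0.7, 0.5, 8.7]
finger_gap: 0.33
gripper_force: 62.1
```

Emit:
drive_tool([
  [0,0,0,0,0,0,-0.25],
  [0,0,0,0,0,0,-0.1],
  [0,0,0,0,0,0,0],
  [0,0,-0.005,0,0,0,0.1],
  [0,0,-0.015,0,0,0,0.2],
  [0,0,-0.025,0,0,0,0.2],
  [0,0,-0.03,0,0,0,0.2],
  [0,0,-0.03,0,0,0,0.2],
  [0,0,-0.03,0,0,0,0.2],
  [0,0,0,0,0,0,0.2],
])

```text
t: 9.85
tcp_pos: [0.4507, -0.0086, 0.1639]
tool_rot: [0.649, 0.761, 0.002, 0.005]
force: [1.3, -0.5, -0.4]
finger_gap: 0.599
gripper_force: 0.0
```

```bash
cat > p.py <<'E'
# block-top measurement by depth-labelled pixels: p.py view name x y lo hi ztop
import sys
from h import *
v,name=sys.argv[1:3];x,y,lo,hi,zt=map(float,sys.argv[3:8])
d=snap(v,name);V,U=np.mgrid[:400,:640];o,r=rays(d,np.c_[U.ravel(),V.ravel()])
W=o+r*d["z_map"].ravel()[:,None];W=W.reshape(400,640,3)
i=d["image"].astype(int);m=(W[...,2]>lo)&(W[...,2]<hi)&(np.hypot(W[...,0]-x/1e3,W[...,1]-y/1e3)<.09)&(i.max(2)-i.min(2)<30)&(i.min(2)>85)
n,l,st,ce=cv2.connectedComponentsWithStats(m.astype(np.uint8))
for k in range(1,n):
    if st[k,4]>40:
        c=max(cv2.findContours((l==k).astype(np.uint8),0,1)[0],key=cv2.contourArea)[:,0]
        R=rect(plane(d,c,zt/1e3)); print(st[k],np.round(R[0],1),np.round(R[1],1),round(R[2],1),"z",W[l==k][:,2].mean().round(4))
E
python3 p.py top t5 650 210 .012 .03 21; python3 -c "
from h import *
d=pickle.load(open('t5.pkl','rb'));cv2.imwrite('pics/t5.png',crop(d,205,145,160,120,4))"
```

```text
[226 159  15  30 292] [657.7 243.4] [29.3 79.4] 80.7 z 0.0208
[247 170  24  24 446] [635.  171.2] [59.3 59.4] 79.9 z 0.021
```

View pics/t5.png

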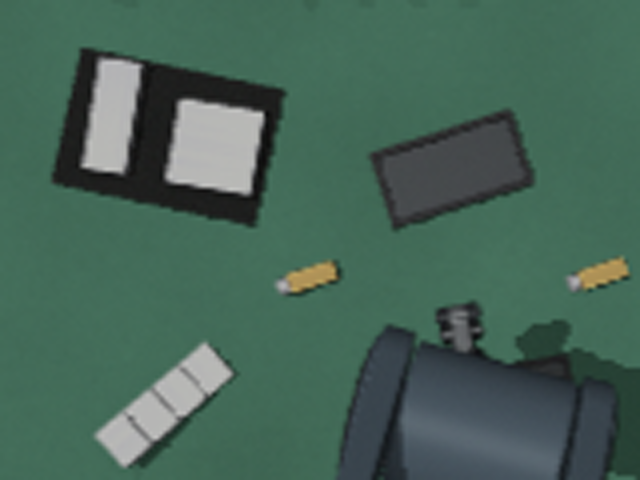

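The long bar is in its nest. Short bar and square are unmoved on the mat, at crop (112,115) and (215,145).

```bash
python3 g.py 657.7 243.4 100 80.7
```

```text
t 9.9 tcp [449.6  -8.4 162.3] yaw 9.1 F [ 0.2  0.1 -0.5] gap 50.9 gf 0.0 q6 -24.5
shift [215.8 245.   63.3] turn [  0.21   0.38 -71.58]
```

Emit:
drive_tool([
  [0.027,0.0306,0,0,0,0,0.1],
  [0.027,0.0306,0,0,0,0,0.1],
  [0.027,0.0306,0,0,0,0,0.1],
  [0.027,0.0306,0,0,0,0,0.1],
  [0.027,0.0306,0,0,0,0,0.1],
  [0.027,0.0306,0,0,0,0,0.1],
  [0.027,0.0306,0,0,0,0,0.1],
  [0.027,0.0306,0,0,0,0,0.1],
  [0,0,0,0.2,0.38,0,0.1],
])

```text
t: 10.8
tcp_pos: [0.658, 0.2481, 0.1587]
tool_rot: [0.647, 0.762, 0.003, -0.003]
force: [0.4, -0.4, -0.8]
finger_gap: 0.549
gripper_force: 0.0
```

Emit:
drive_tool([
  [0,0,0.007,0,0,-7.95,0],
  [0,0,0.007,0,0,-7.95,0],
  [0,0,0.007,0,0,-7.95,0],
  [0,0,0.007,0,0,-7.95,0],
  [0,0,0.007,0,0,-7.95,0],
  [0,0,0.007,0,0,-7.95,0],
  [0,0,0.007,0,0,-7.95,0],
  [0,0,0.007,0,0,-7.95,0],
  [0,0,0.007,0,0,-7.95,0],
  [0,0,0,0,0,0,0],
])

```text
t: 11.8
tcp_pos: [0.6535, 0.2432, 0.0949]
tool_rot: [0.082, 0.997, 0.002, -0.004]
force: [0.3, -0.3, -0.1]
finger_gap: 0.501
gripper_force: 0.0
```

Emit:
drive_tool([
  [0,0,0,0,0,0,0],
  [0,0,0,0,0,0,0],
])

```text
t: 12.0
tcp_pos: [0.6557, 0.244, 0.0976]
tool_rot: [0.082, 0.997, 0.003, -0.002]
force: [1.5, 0.8, 0.4]
finger_gap: 0.502
gripper_force: 0.0
```

```bash
python3 g.py 657.7 243.4 24.5 80.7
```

```text
t 12.0 tcp [655.7 244.   97.6] yaw 80.5 F [1.5 0.8 0.4] gap 42.6 gf 0.0 q6 -69.6
shift [-2.3 -0.6 73.1] turn [ 0.27 -0.21 -0.16]
```

Emit:
drive_tool([
  [-0.0023,-0.0006,0.015,0.27,-0.21,-0.16,0],
  [0,0,0.02,0,0,0,0],
  [0,0,0.015,0,0,0,0],
  [0,0,0,0,0,0,0],
  [0,0,0,0,0,0,0],
  [0,0,0,0,0,0,0],
])

```text
t: 12.6
tcp_pos: [0.6587, 0.2435, 0.0484]
tool_rot: [0.08, 0.997, 0.0, 0.001]
force: [0.5, -0.1, -0.4]
finger_gap: 0.501
gripper_force: 0.0
```

```bash
python3 g.py 657.7 243.4 24.5 80.7
```

```text
t 12.6 tcp [658.7 243.5  48.4] yaw 80.8 F [ 0.5 -0.1 -0.4] gap 42.6 gf 0.0 q6 -69.6
shift [ 1.  -0.3 23.9] turn [0.04 0.11 0.12]
```

Emit:
drive_tool([
  [0.001,-0.0003,0.012,0,0,0,0],
  [0,0,0.008,0,0,0,0],
  [0,0,0.0039,0,0,0,0],
  [0,0,0,0,0,0,0],
  [0,0,0,0,0,0,-0.15],
  [0,0,0,0,0,0,-0.25],
  [0,0,0,0,0,0,-0.32],
  [0,0,0,0,0,0,-0.6],
  [0,0,0,0,0,0,-0.6],
  [0,0,0,0,0,0,-0.6],
])

```text
t: 13.6
tcp_pos: [0.6574, 0.2436, 0.0246]
tool_rot: [0.08, 0.997, 0.0, 0.001]
force: [-0.1, 1.7, 4.0]
finger_gap: 0.331
gripper_force: 60.9
```

Emit:
drive_tool([
  [0,0,-0.003,0,0,0,-0.6],
  [0,0,-0.006,0,0,0,-0.6],
  [0,0,-0.01,0,0,0,-0.6],
  [0,0,-0.02,0,0,0,-0.6],
  [0,0,-0.02,0,0,0,-0.6],
  [0,0,-0.02,0,0,0,-0.6],
  [0,0,0,0,0,0,-0.6],
  [0,0,0,0,0,0,-0.6],
])

```text
t: 14.4
tcp_pos: [0.6569, 0.2431, 0.1032]
tool_rot: [0.08, 0.997, 0.0, 0.001]
force: [-0.6, 0.5, -4.5]
finger_gap: 0.331
gripper_force: 60.1
```

```bash
python3 g.py 618.8 5.2 100 17.9
```

```text
t 14.4 tcp [656.9 243.1 103.2] yaw 80.8 F [-0.6  0.5 -4.5] gap 28.2 gf 60.1 q6 -69.6
shift [  -0.3 -240.9    3.1] turn [4.000e-02 5.000e-02 6.292e+01]
```

Emit:
drive_tool([
  [0,-0.04015,0,0,0,0,-0.6],
  [0,-0.04015,0,0,0,0,-0.6],
  [0,-0.04015,0,0,0,0,-0.6],
  [0,-0.04015,0,0,0,0,-0.6],
  [0,-0.04015,0,0,0,0,-0.6],
  [0,-0.04015,0,0,0,0,-0.6],
  [0,0,0,0,0,0,-0.6],
])

```text
t: 15.1
tcp_pos: [0.617, 0.0003, 0.1013]
tool_rot: [0.083, 0.997, -0.001, -0.001]
force: [-0.3, -0.0, -3.5]
finger_gap: 0.333
gripper_force: 60.4
```

Emit:
drive_tool([
  [0,0,0.005,0,0,7.86,-0.6],
  [0,0,0.005,0,0,7.86,-0.6],
  [0,0,0.005,0,0,7.86,-0.6],
  [0,0,0.005,0,0,7.86,-0.6],
  [0,0,0.005,0,0,7.86,-0.6],
  [0,0,0.005,0,0,7.86,-0.6],
  [0,0,0.005,0,0,7.86,-0.6],
  [0,0,0.005,0,0,7.86,-0.6],
  [0,0,0,0,0,0,-0.6],
  [0,0,0,0,0,0,-0.6],
])

```text
t: 16.1
tcp_pos: [0.6179, 0.0059, 0.0619]
tool_rot: [0.587, 0.81, -0.0, -0.001]
force: [0.3, -0.3, -3.5]
finger_gap: 0.333
gripper_force: 60.4
```

```bash
python3 g.py 618.8 5.2 30 17.9
```

```text
t 16.1 tcp [617.9   5.9  61.9] yaw 18.1 F [ 0.3 -0.3 -3.5] gap 28.3 gf 60.4 q6 -27.9
shift [-1.   0.7 31.9] turn [-0.07 -0.05  0.22]
```

Emit:
drive_tool([
  [-0.001,0.0007,0.015,-0.07,-0.05,0.22,-0.6],
  [0,0,0.01,0,0,0,-0.6],
  [0,0,0.0055,0,0,0,-0.6],
  [0,0,0,0,0,0,-0.6],
  [0,0,0.001,0,0,0,-0.6],
  [0,0,0.001,0,0,0,-0.6],
  [0,0,0,0,0,0,-0.6],
])

```text
t: 16.8
tcp_pos: [0.6198, 0.0046, 0.0306]
tool_rot: [0.59, 0.808, 0.001, 0.001]
force: [0.3, -0.1, -3.0]
finger_gap: 0.325
gripper_force: 60.4
```

```bash
python3 g.py 618.8 5.2 25.6 17.9;python3 - <<'E'
from h import *
a=snap('scene','s6');b=snap('top','t6')
cv2.imwrite('pics/s6.png',np.hstack([crop(a,305,190,66,50,6),crop(b,285,160,66,50,6)]))
E
```

```text
t 16.8 tcp [619.8   4.6  30.6] yaw 17.7 F [ 0.3 -0.1 -3. ] gap 27.6 gf 60.4 q6 -27.6
shift [ 0.9 -0.8  5. ] turn [ 0.13  0.07 -0.17]
```

View pics/s6.png

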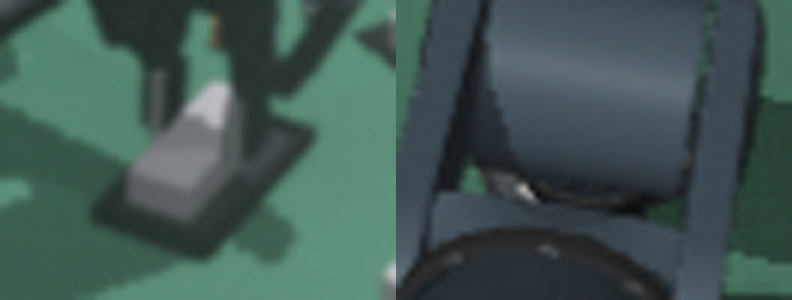

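The short bar is inside the nest's outline and about 5 mm above the floor in the scene view. I ease it down.

Emit:
drive_tool([
  [0.0009,-0.0008,0.002,0,0,0,-0.6],
  [0,0,0.0015,0,0,0,-0.6],
  [0,0,0.0005,0,0,0,-0.6],
  [0,0,0,0,0,0,-0.6],
  [0,0,0.0005,0,0,0,-0.6],
  [0,0,0.0005,0,0,0,-0.6],
  [0,0,0,0,0,0,-0.6],
])

```text
t: 17.6
tcp_pos: [0.6187, 0.0053, 0.0256]
tool_rot: [0.59, 0.808, 0.0, 0.001]
force: [-0.0, -0.4, -1.3]
finger_gap: 0.327
gripper_force: 60.7
```

Emit:
drive_tool([
  [0,0,0.0005,0,0,0,-0.6],
  [0,0,0.0003,0,0,0,-0.6],
  [0,0,0,0,0,0,-0.6],
])

```text
t: 17.9
tcp_pos: [0.6186, 0.0053, 0.0256]
tool_rot: [0.59, 0.808, 0.001, 0.001]
force: [-2.2, 0.4, 4.6]
finger_gap: 0.33
gripper_force: 61.4
```

Emit:
drive_tool([
  [0,0,0,0,0,0,-0.25],
  [0,0,0,0,0,0,-0.1],
  [0,0,0,0,0,0,0],
  [0,0,-0.005,0,0,0,0.2],
  [0,0,-0.015,0,0,0,0.6],
  [0,0,-0.025,0,0,0,1],
  [0,0,-0.025,0,0,0,1],
  [0,0,-0.025,0,0,0,1],
  [0,0,0,0,0,0,1],
  [0,0,0,0,0,0,1],
])

```text
t: 18.9
tcp_pos: [0.6189, 0.0053, 0.121]
tool_rot: [0.59, 0.808, 0.001, 0.002]
force: [-0.3, 0.1, 0.4]
finger_gap: 0.998
gripper_force: 0.0
```

```bash
python3 g.py 635 171.2 100 -10.1; python3 p.py top t7 635 171 .012 .03 21
```

```text
t 18.9 tcp [618.9   5.3 121. ] yaw 17.7 F [-0.3  0.1  0.4] gap 84.8 gf 0.0 q6 -27.6
shift [153.2  65.8  21. ] turn [ 0.25  0.06 27.83]
[247 170  24  24 447] [635.  171.1] [59.5 59.4] 79.9 z 0.0209
```

Emit:
drive_tool([
  [0.0383,0.01645,0,0,0,0,1],
  [0.0383,0.01645,0,0,0,0,1],
  [0.0383,0.01645,0,0,0,0,1],
  [0.0383,0.01645,0,0,0,0,1],
  [0,0,0.005,0.2,0,6.96,1],
  [0,0,0.005,0,0,6.96,1],
  [0,0,0.005,0,0,6.96,1],
  [0,0,0.005,0,0,6.96,1],
  [0,0,0,0,0,0,1],
  [0,0,0,0,0,0,1],
])

```text
t: 19.95
tcp_pos: [0.6336, 0.1712, 0.0984]
tool_rot: [0.766, 0.643, -0.002, -0.001]
force: [0.4, 0.3, 0.3]
finger_gap: 1.0
gripper_force: 0.0
```

```bash
python3 g.py 635 171.2 25 -10.1
```

```text
t 19.95 tcp [633.6 171.2  98.4] yaw -10.0 F [0.4 0.3 0.3] gap 85.0 gf 0.0 q6 15.4
shift [ 0.4  1.6 73.4] turn [-0.2   0.12  0.12]
```

Emit:
drive_tool([
  [0.0004,0.0016,0.02,-0.2,0.12,0.12,1],
  [0,0,0.02,0,0,0,1],
  [0,0,0.015,0,0,0,1],
  [0,0,0,0,0,0,1],
  [0,0,0.01,0,0,0,1],
  [0,0,0.006,0,0,0,0.9],
  [0,0,0.0044,0,0,0,0.8],
  [0,0,0,0,0,0,0.7],
  [0,0,0,0,0,0,0.6],
])

```text
t: 20.85
tcp_pos: [0.6363, 0.1714, 0.0243]
tool_rot: [0.767, 0.641, 0.001, 0.001]
force: [-1.1, -0.9, -0.9]
finger_gap: 0.797
gripper_force: 0.0
```

```bash
python3 g.py 635 171.2 23 -10.1;python3 - <<'E'
from h import *
a=snap('scene','s8')
cv2.imwrite('pics/s8.png',crop(a,350,160,80,55,9))
E
```

```text
t 20.85 tcp [636.3 171.4  24.3] yaw -10.2 F [-1.1 -0.9 -0.9] gap 67.7 gf 0.0 q6 15.6
shift [-0.4 -1.2  1.3] turn [ 0.15 -0.04 -0.13]
```

View pics/s8.png

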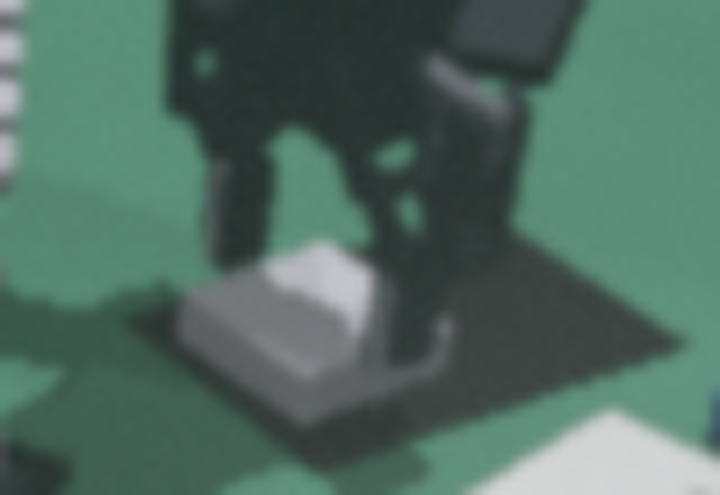

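The fingers straddle the square with tips (405,360) about 12 mm above its underside. I go slightly lower and close.

Emit:
drive_tool([
  [-0.0004,-0.0012,0.0028,0,0,0,0.58],
  [0,0,0,0,0,0,0.52],
  [0,0,0,0,0,0,0.46],
  [0,0,0,0,0,0,0.42],
  [0,0,0,0,0,0,0.38],
  [0,0,0,0,0,0,0.1],
  [0,0,0,0,0,0,0.1],
  [0,0,0,0,0,0,0.1],
])

```text
t: 21.7
tcp_pos: [0.6363, 0.1711, 0.0225]
tool_rot: [0.767, 0.641, 0.002, 0.002]
force: [2.3, -0.6, 5.1]
finger_gap: 0.681
gripper_force: 65.1
```

Emit:
drive_tool([
  [0,0,-0.003,0,0,0,0.1],
  [0,0,-0.006,0,0,0,0.1],
  [0,0,-0.01,0,0,0,0.1],
  [0,0,-0.02,0,0,0,0.1],
  [0,0,-0.02,0,0,0,0.1],
  [0,0,-0.02,0,0,0,0.1],
  [0,0,-0.02,0,0,0,0.1],
  [0,0,0,0,0,0,0.1],
  [0,0,0,0,0,0,0.1],
])

```text
t: 22.6
tcp_pos: [0.6341, 0.1712, 0.1202]
tool_rot: [0.767, 0.641, 0.001, 0.001]
force: [-0.0, -0.3, -6.2]
finger_gap: 0.675
gripper_force: 66.1
```

```bash
python3 g.py 517 401 100 26.2
```

```text
t 22.6 tcp [634.1 171.2 120.2] yaw -10.2 F [-0.  -0.3 -6.2] gap 57.4 gf 66.1 q6 15.6
shift [ 205.3 -156.1   20.1] turn [  0.11   0.   -36.43]
```

Emit:
drive_tool([
  [0.0342,-0.026,0,0,0,0,0.1],
  [0.0342,-0.026,0,0,0,0,0.1],
  [0.0342,-0.026,0,0,0,0,0.1],
  [0.0342,-0.026,0,0,0,0,0.1],
  [0.0342,-0.026,0,0,0,0,0.1],
  [0.0342,-0.026,0,0,0,0,0.1],
  [0,0,0,0,0,0,0.1],
])

```text
t: 23.3
tcp_pos: [0.5124, 0.4054, 0.1179]
tool_rot: [0.765, 0.643, -0.001, -0.001]
force: [-0.8, -1.1, -5.7]
finger_gap: 0.676
gripper_force: 66.3
```

Emit:
drive_tool([
  [0,0,0.01,0,0,-7.29,0.1],
  [0,0,0.01,0,0,-7.29,0.1],
  [0,0,0.01,0,0,-7.29,0.1],
  [0,0,0.01,0,0,-7.29,0.1],
  [0,0,0.01,0,0,-7.29,0.1],
  [0,0,0.01,0,0,0,0.1],
  [0,0,0,0,0,0,0.1],
  [0,0,0,0,0,0,0.1],
])

```text
t: 24.1
tcp_pos: [0.5174, 0.4004, 0.0592]
tool_rot: [0.529, 0.849, -0.0, 0.0]
force: [0.5, 0.4, -4.6]
finger_gap: 0.676
gripper_force: 66.3
```

```bash
python3 g.py 517 401 29 26.2
```

```text
t 24.1 tcp [517.4 400.4  59.2] yaw 26.1 F [ 0.5  0.4 -4.6] gap 57.5 gf 66.3 q6 1.9
shift [ 0.7 -0.1 30.2] turn [ 0.03  0.05 -0.1 ]
```

Emit:
drive_tool([
  [0.0007,0,0.015,0,0,0,0.1],
  [0,0,0.01,0,0,0,0.1],
  [0,0,0.004,0,0,0,0.1],
  [0,0,0,0,0,0,0.1],
  [0,0,0.001,0,0,0,0.1],
  [0,0,0,0,0,0,0.1],
  [0,0,0,0,0,0,0.1],
])

```text
t: 24.8
tcp_pos: [0.5178, 0.4016, 0.0305]
tool_rot: [0.528, 0.849, 0.001, 0.001]
force: [-0.1, 0.2, -5.9]
finger_gap: 0.682
gripper_force: 66.3
```

```bash
python3 g.py 517 401 22.7 26.2;python3 - <<'E'
from h import *
a=snap('scene','s9')
cv2.imwrite('pics/s9.png',crop(a,370,125,70,55,9))
E
```

```text
t 24.8 tcp [517.8 401.6  30.5] yaw 26.2 F [-0.1  0.2 -5.9] gap 58.0 gf 66.3 q6 1.9
shift [-0.2 -1.1  7.8] turn [0.18 0.05 0.01]
```

View pics/s9.png

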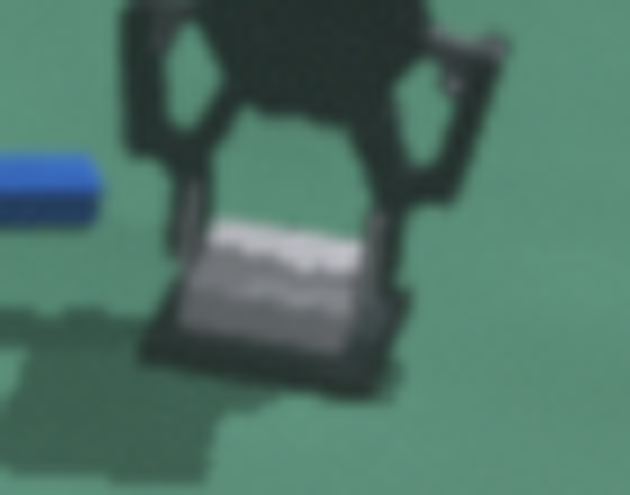

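The square is level and centred over the recess (crop 270,300), a few mm above its floor.

Emit:
drive_tool([
  [0,-0.0008,0.003,0,0,0,0.1],
  [0,0,0.002,0,0,0,0.1],
  [0,0,0.001,0,0,0,0.1],
  [0,0,0,0,0,0,0.1],
  [0,0,0.0006,0,0,0,0.1],
  [0,0,0,0,0,0,0.1],
])

```text
t: 25.45
tcp_pos: [0.5169, 0.4011, 0.0236]
tool_rot: [0.528, 0.849, 0.001, 0.001]
force: [-0.4, -0.5, -5.2]
finger_gap: 0.679
gripper_force: 66.4
```

Emit:
drive_tool([
  [0,0,0.0005,0,0,0,0.1],
  [0,0,0.0005,0,0,0,0.1],
  [0,0,0,0,0,0,0.1],
])

```text
t: 25.75
tcp_pos: [0.5169, 0.4011, 0.0235]
tool_rot: [0.528, 0.849, 0.001, 0.001]
force: [-3.2, -2.1, 3.3]
finger_gap: 0.678
gripper_force: 67.5
```

Emit:
drive_tool([
  [0,0,0,0,0,0,0.45],
  [0,0,0,0,0,0,0.6],
  [0,0,0,0,0,0,0.75],
  [0,0,-0.005,0,0,0,0.9],
  [0,0,-0.015,0,0,0,1],
  [0,0,-0.025,0,0,0,1],
  [0,0,-0.03,0,0,0,1],
  [0,0,-0.03,0,0,0,1],
  [0,0,-0.03,0,0,0,1],
  [0,0,0,0,0,0,1],
])

```text
t: 26.75
tcp_pos: [0.5196, 0.4029, 0.164]
tool_rot: [0.528, 0.849, 0.006, 0.004]
force: [0.4, -0.5, 0.5]
finger_gap: 0.995
gripper_force: 0.0
```

```bash
python3 p.py top t10 629 -196 .010 .027 18;python3 p.py scene s10 629 -196 .014 .027 18; python3 g.py 629.3 -195.8 100 0
```

```text
[380 173  20  19 308] [ 629.1 -197.3] [53.5 50.9] 89.3 z 0.0176
[269 242  24  16 308] [ 632.4 -200. ] [53.4 54.1] 48.2 z 0.0174
t 26.85 tcp [516.9 401.4 159.3] yaw 26.2 F [-0.   0.1 -1.5] gap 85.1 gf 0.0 q6 1.9
shift [-585.4 -163.4   58.9] turn [ 0.31 -0.03 26.22]
```

Emit:
drive_tool([
  [-0.0418,-0.0117,0,0,0,0,1],
  [-0.0418,-0.0117,0,0,0,0,1],
  [-0.0418,-0.0117,0,0,0,0,1],
  [-0.0418,-0.0117,0,0,0,0,1],
  [-0.0418,-0.0117,0,0,0,0,1],
  [-0.0418,-0.0117,0,0,0,0,1],
  [-0.0418,-0.0117,0,0,0,0,1],
  [-0.0418,-0.0117,0,0,0,0,1],
  [-0.0418,-0.0117,0,0,0,0,1],
  [-0.0418,-0.0117,0,0,0,0,1],
])

```text
t: 27.85
tcp_pos: [0.5951, -0.0271, 0.1562]
tool_rot: [0.528, 0.849, 0.0, -0.001]
force: [0.7, 0.1, -0.4]
finger_gap: 0.998
gripper_force: 0.0
```

Emit:
drive_tool([
  [-0.0418,-0.0117,0,0,0,0,1],
  [-0.0418,-0.0117,0,0,0,0,1],
  [-0.0418,-0.0117,0,0,0,0,1],
  [-0.0418,-0.0117,0,0,0,0,1],
  [0,0,0.03,0,0,0,1],
  [0,0,0.03,0,0,0,1],
  [0,0,0,0,0,0,1],
  [0,0,0,0,0,0,1],
])

```text
t: 28.65
tcp_pos: [0.6272, -0.1957, 0.0963]
tool_rot: [0.528, 0.849, 0.001, -0.001]
force: [-0.4, -0.4, 0.4]
finger_gap: 1.002
gripper_force: 0.0
```

```bash
python3 g.py 629.4 -196.6 50 26.2
```

```text
t 28.65 tcp [ 627.2 -195.7   96.3] yaw 26.2 F [-0.4 -0.4  0.4] gap 85.2 gf 0.0 q6 -53.4
shift [-1.9  1.6 46.3] turn [ 0.   -0.12  0.02]
```

Emit:
drive_tool([
  [-0.0019,0.0016,0.02,0,-0.12,0,1],
  [0,0,0.02,0,0,0,1],
  [0,0,0.015,0,0,0,1],
  [0,0,0.01,0,0,0,1],
  [0,0,0.007,0,0,0,1],
  [0,0,0.004,0,0,0,0.8],
  [0,0,0,0,0,0,0.6],
  [0,0,0,0,0,0,0.5],
  [0,0,0,0,0,0,0.5],
])

```text
t: 29.55
tcp_pos: [0.6311, -0.1976, 0.0223]
tool_rot: [0.528, 0.849, 0.0, 0.002]
force: [0.7, -0.1, 0.2]
finger_gap: 0.751
gripper_force: 0.0
```

```bash
python3 g.py 629.4 -196.6 19.5 26.2;python3 - <<'E'
from h import *
a=snap('scene','s11')
cv2.imwrite('pics/s11.png',crop(a,245,215,75,55,9))
E
```

```text
t 29.55 tcp [ 631.1 -197.6   22.3] yaw 26.2 F [ 0.7 -0.1  0.2] gap 63.8 gf 0.0 q6 -53.3
shift [ 1.7 -1.1  2.8] turn [0.17 0.23 0.01]
```

View pics/s11.png

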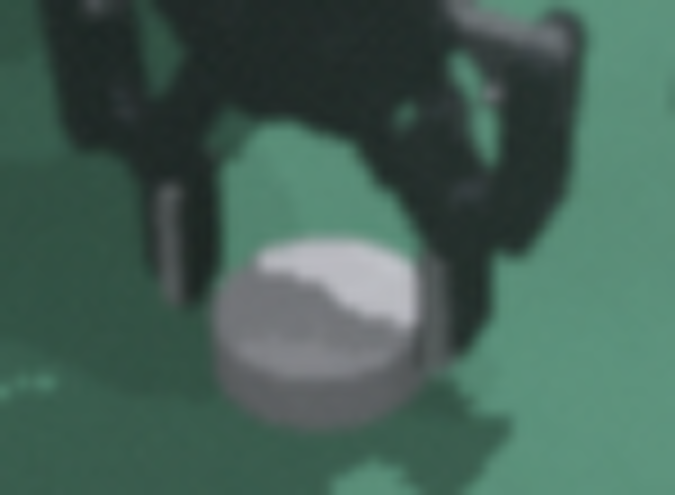

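The fingers straddle the disc (crop 320,330), one on each side with small even gaps.

Emit:
drive_tool([
  [0.0012,-0.0008,0.0025,0,0,0,0.5],
  [0,0,0,0,0,0,0.44],
  [0,0,0,0,0,0,0.38],
  [0,0,0,0,0,0,0.32],
  [0,0,0,0,0,0,0.28],
  [0,0,0,0,0,0,0],
  [0,0,0,0,0,0,0],
  [0,0,0,0,0,0,0],
  [0,0,0,0,0,0,0],
])

```text
t: 30.5
tcp_pos: [0.6299, -0.1966, 0.0199]
tool_rot: [0.528, 0.849, 0.0, 0.002]
force: [0.2, 0.6, 4.6]
finger_gap: 0.622
gripper_force: 62.2
```

Emit:
drive_tool([
  [0,0,-0.003,0,0,0,0],
  [0,0,-0.006,0,0,0,0],
  [0,0,-0.01,0,0,0,0],
  [0,0,-0.02,0,0,0,0],
  [0,0,-0.02,0,0,0,0],
  [0,0,-0.02,0,0,0,0],
  [0,0,0,0,0,0,0],
  [0,0,0,0,0,0,0],
])

```text
t: 31.3
tcp_pos: [0.6291, -0.1966, 0.0984]
tool_rot: [0.528, 0.849, 0.0, 0.002]
force: [-0.6, 0.3, -3.9]
finger_gap: 0.626
gripper_force: 63.5
```

```bash
python3 g.py 532.2 -412 100 26.2
```

```text
t 31.3 tcp [ 629.1 -196.6   98.4] yaw 26.2 F [-0.6  0.3 -3.9] gap 53.2 gf 63.5 q6 -53.3
shift [-150.5 -182.1   -1.5] turn [0.14 0.2  0.01]
```

Emit:
drive_tool([
  [-0.0251,-0.03035,0,0,0,0,0],
  [-0.0251,-0.03035,0,0,0,0,0],
  [-0.0251,-0.03035,0,0,0,0,0],
  [-0.0251,-0.03035,0,0,0,0,0],
  [-0.0251,-0.03035,0,0,0,0,0],
  [-0.0251,-0.03035,0,0,0,0,0],
  [0,0,0.02,0,0,0,0],
  [0,0,0.02,0,0,0,0],
  [0,0,0,0,0,0,0],
  [0,0,0,0,0,0,0],
])

```text
t: 32.3
tcp_pos: [0.5317, -0.4112, 0.0566]
tool_rot: [0.528, 0.849, 0.001, 0.0]
force: [-0.2, -0.3, -2.2]
finger_gap: 0.624
gripper_force: 63.8
```

```bash
python3 g.py 532.2 -412 30 26.2
```

```text
t 32.3 tcp [ 531.7 -411.2   56.6] yaw 26.2 F [-0.2 -0.3 -2.2] gap 53.0 gf 63.8 q6 -73.5
shift [-0.9  0.1 26.6] turn [ 0.07 -0.02  0.02]
```

Emit:
drive_tool([
  [-0.0009,0,0.012,0,0,0,0],
  [0,0,0.01,0,0,0,0],
  [0,0,0.0045,0,0,0,0],
  [0,0,0,0,0,0,0],
  [0,0,0.001,0,0,0,0],
  [0,0,0,0,0,0,0],
])

```text
t: 32.9
tcp_pos: [0.5332, -0.4131, 0.0309]
tool_rot: [0.528, 0.849, 0.0, 0.002]
force: [0.0, -0.4, -2.4]
finger_gap: 0.621
gripper_force: 63.8
```

```bash
python3 g.py 532.2 -412 24 26.2;python3 - <<'E'
from h import *
a=snap('scene','s12')
cv2.imwrite('pics/s12.png',crop(a,135,240,75,55,9))
E
```

```text
t 32.9 tcp [ 533.2 -413.1   30.9] yaw 26.2 F [ 0.  -0.4 -2.4] gap 52.8 gf 63.8 q6 -73.6
shift [ 1.5 -0.4  6.9] turn [0.14 0.2  0.02]
```

View pics/s12.png

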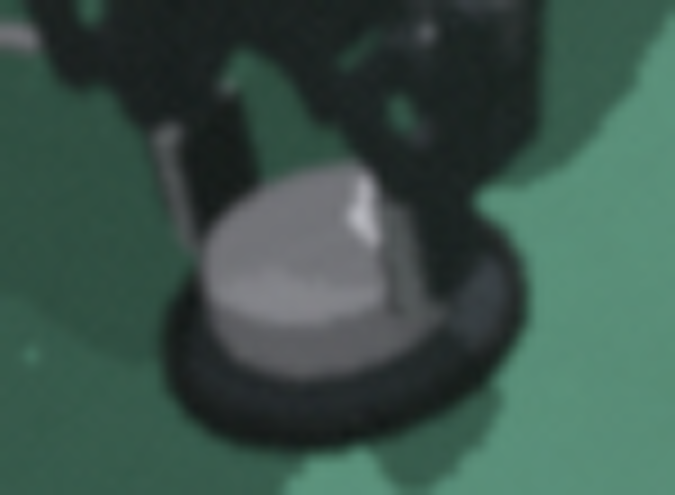

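Run:
```python
from h import *
a=pickle.load(open('s12.pkl','rb'))
for P in([.5332,-.4131,.020],[.5332,-.4131,.029],[.5322,-.412,.005],[.5322,-.412,.009]):print(((proj(a,P)-[135,240])*9).round(0))
# pixel centre of disc silhouette -> world at z~.02, nest rim contour -> world
i=a["image"].astype(int);l=(i.min(2)>75)&(i.max(2)-i.min(2)<25);m,c=blob(a,(170,272),l);print("disc px",c.min(0),c.max(0))
R=rect(plane(a,c,.020));print(R)
```

```text
[[336. 261.]]
[[330. 232.]]
[[350. 304.]]
[[347. 292.]]
disc px [157. 258.] [181. 281.]
((530.1012573242188, -419.5561828613281), (44.123390197753906, 74.08238983154297), 73.77286529541016)
```

By projection the disc is within about 3 mm of the nest centre, against a 9 mm clearance. I nudge it and lower.

Emit:
drive_tool([
  [0.002,-0.0003,0.003,0,0,0,0],
  [0,0,0.002,0,0,0,0],
  [0,0,0.001,0,0,0,0],
  [0,0,0,0,0,0,0],
  [0,0,0.0005,0,0,0,0],
  [0,0,0,0,0,0,0],
])

```text
t: 33.55
tcp_pos: [0.5318, -0.4114, 0.0241]
tool_rot: [0.528, 0.849, 0.0, 0.002]
force: [-0.1, -0.1, -2.6]
finger_gap: 0.622
gripper_force: 63.8
```

Emit:
drive_tool([
  [0,0,0.0005,0,0,0,0],
  [0,0,0.0003,0,0,0,0],
  [0,0,0,0,0,0,0],
])

```text
t: 33.85
tcp_pos: [0.5319, -0.4114, 0.024]
tool_rot: [0.528, 0.849, 0.0, 0.002]
force: [-1.9, 0.8, 3.3]
finger_gap: 0.622
gripper_force: 64.4
```

Emit:
drive_tool([
  [0,0,0,0,0,0,0.38],
  [0,0,0,0,0,0,0.55],
  [0,0,0,0,0,0,0.7],
  [0,0,-0.005,0,0,0,0.85],
  [0,0,-0.015,0,0,0,1],
  [0,0,-0.03,0,0,0,1],
  [0,0,-0.04,0,0,0,1],
  [0,0,-0.04,0,0,0,1],
  [0,0,-0.04,0,0,0,1],
  [0,0,-0.04,0,0,0,1],
])

```text
t: 34.85
tcp_pos: [0.531, -0.4108, 0.2365]
tool_rot: [0.528, 0.849, -0.0, 0.003]
force: [-0.1, -1.5, 0.2]
finger_gap: 0.999
gripper_force: 0.0
```

Emit:
drive_tool([
  [-0.003,-0.04,0,0,0,0,1],
  [-0.003,-0.04,0,0,0,0,1],
  [-0.003,-0.04,0,0,0,0,1],
  [-0.003,-0.04,0,0,0,0,1],
  [-0.003,-0.04,0,0,0,0,1],
  [-0.003,-0.04,0,0,0,0,1],
  [-0.003,-0.04,0,0,0,0,1],
  [0,0,0,0,0,0,1],
  [0,0,0,0,0,0,1],
  [0,0,0,0,0,0,1],
])

```text
t: 35.85
tcp_pos: [0.2899, -0.553, 0.2335]
tool_rot: [0.528, 0.849, 0.0, 0.002]
force: [0.2, 0.5, 0.3]
finger_gap: 0.998
gripper_force: 0.0
```

```bash
python3 g.py
python3 - <<'E'
from h import *
b=snap('top','tf')
cv2.imwrite('pics/tf.png',cv2.resize(b["image"][110:310,140:540,::-1],(800,400),interpolation=cv2.INTER_CUBIC))
E
```

```text
t 35.85 tcp [ 289.9 -553.   233.5] yaw 26.2 F [0.2 0.5 0.3] gap 84.8 gf 0.0 q6 -99.0
```

View pics/tf.png

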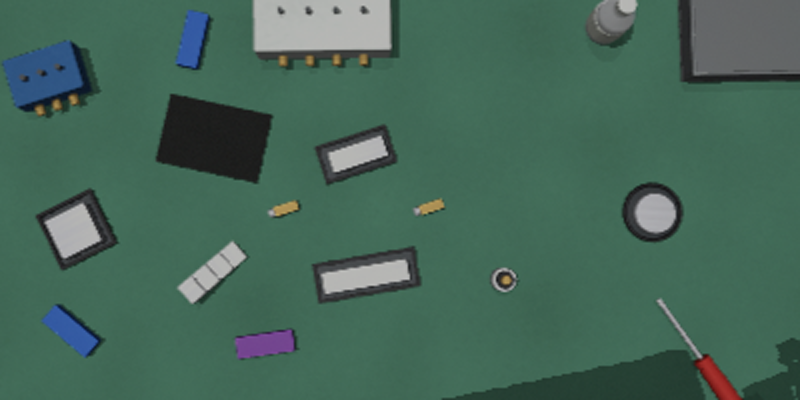

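All four blocks lie inside their nests: square (75,230), short bar (357,153), long bar (365,273) and disc (655,213). The step block (212,272) and probe (504,280) are where they were. I hand the job in.

```bash
python3 -c "
from station import manip
print(manip.sign_off())"
```

```text
the job is handed in; nothing more can be done
None
```

All four test blocks were set down gently, long bar first, and lie in their matching nests in the final top view; the step block and probe were left where they stand, and the job was handed in at about 36 s.

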